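# Seat a bush with the ratchet arbor press

### The arm

A 6-joint arm with a two-finger parallel gripper is mounted at the origin on the work surface. World frame = base frame: x ahead of the robot, y to its left, z up, the work surface at z = 0. Lengths are in m, angles in degrees, forces in N, time in s.
With the tool pointing down it reaches from about 0.275 to 0.775 m from the base axis. Payload 14.6 kg.
Tool frame: the origin (TCP) lies at the very end of the fingers, on their centre line; the grasp point (between the pads) lies 19 mm behind it; z points along the fingers, y is the line along which they close (so a half turn about z gives the same grasp; the last joint's range is limited). The gripper opens to 85 mm and grips with 20 to 120 N. Pads are 22 mm wide; open, the fingers measure 114 mm over their backs; the gripper's body (76 mm by 85 mm) begins 54 mm behind the grasp point. The pads swing forward as they close: fully open they stand 13 mm farther back than shut.
Start: joints at [-73.585, 15.075, -2.767, 72.158, 0, 81.102], TCP at [0.224, -0.475, 0.231] pointing down, gripper open.
Joint ranges: [-151.79, 151.79], [-50.71, 97.33], [-67.44, 78.34], [-121.81, 120.89], [-77.56, 73.72], [-180, 180]. Speed limits (degrees/s): [108.29, 108.29, 147.25, 159.86, 180, 180].

### API

Orientations are given as a 3x3 rotation matrix whose columns are the frame's x, y, z axes.
In Python, from plant import ctrl, camera, calibration, current_time_s, current_qpos, current_qd, current_joint_torque, current_tcp_pos, current_eef_rot, current_ft_force, current_wrist_torque, current_opening, current_finger_force gives the robot as it stands. Calls block until the motion is done:
- ctrl.move_to(position, orientation): joint-space move of the TCP to a pose.
- ctrl.servo_line(position, frame=None, max_speed=0.15, stop_force=None): straight line of the TCP; frame=None keeps the orientation; max_speed is the mean speed in m/s. With stop_force (N) it stops when the force on the tool has changed by that much, and returns True; else False.
- ctrl.goto_joints(angles): joint-space move.
- ctrl.set_gripper(opening, newtons=None): finger opening in m; newtons is the grip in N (None keeps the last); returns when the fingers have stopped.
- ctrl.pause(seconds).
- ctrl.inverse_kinematics(position, orientation): joint angles nearest the present ones, or None.
- camera(name): name is "scene" or "top"; returns the picture (420x560x3 uint8, red, green, blue); there is no depth.
- calibration(name): a dict with "intrinsics" (3x3 intrinsics, pixels), "pose" (4x4, takes a point from camera to world coordinates). Camera axes: x right, y down, z forward; pixel columns grow to the right and rows downward; lengths in m; the calibration is good to about 2 mm. A picture is of the moment at which its call begins. calibration takes no time and is no camera call.
A pose or a line that the arm cannot do raises ctrl.IKError and nothing moves.
- ctrl.sign_off(): hands the job in; it is judged then, once.
Readings, each from a call of its own:
- current_time_s(): time.
- current_qpos(): joint angles.
- current_qd(): joint speeds.
- current_joint_torque(): joint torques, N m.
- current_tcp_pos(): TCP position.
- current_eef_rot(): TCP orientation.
- current_ft_force(): force on the tool from outside, world axes, zero at the start.
- current_wrist_torque(): the same for the moment, N m.
- current_opening(): finger opening in m.
- current_finger_force(): force on a finger pad.
Only numpy, scipy, OpenCV 4.12 (cv2) and the standard library are available. Lean on these libraries where they do the work, as an engineer would, in place of code of your own. Each camera call takes 0.05 s, during which the arm holds its last target. There are 200 camera calls.

### The job

A flanged brass bush stands proud in the steel hub on the bench arbor press. With a fingertip, press the thumb tab of the press's holding pawl fully down so that the pawl flips out of the ratchet wheel's teeth and stays out, then push the hand lever down until the bush is fully home, its flange seated on the hub. Grasp and lift nothing, do not force the lever against the engaged pawl, and leave the loose things around the press where they stand.

Things in the scene. Friction and masses are not known exactly. Their poses are not given: they have to be found in the camera images.
- press: blue half-ton bench arbor press, bolted down, its place and heading vary: foot 240 x 120 mm, head 270 mm high, square steel ram standing up to 310 mm. Origin at bench height under its middle; axes as press_pivot. Lever, ratchet wheel and pawl are on its -y side.
- press_pivot (a point): point on the lever's axis, in the plane in which the lever swings, 210 mm above the bench. Axes are the press's: -x to its front (where the lever points), +x to its back, z up. The blue head lies on the +y side, its side face 35 mm from this point; beyond the lever on the -y side it is open bench.
- lever (a joint): hand lever, rad: 0 is raised 0.54 above level; grows as it goes down (elevation = 0.54 - value). Starts at 0 to 0.12; while the pawl is in it stops at 0.17 and yields to 0.26 at most. Stays where left. Pawl out: about 2 N at the grip until the ram meets the bush at 0.25 to 0.47, then about 8 N, and a hard stop at 0.96 to 1.0 with the bush home.
- lever_grip (a point): middle of the lever's hand grip, on its centre line, 195 mm from press_pivot: a black round sleeve 26 mm thick and 90 mm long (150 to 240 mm from the pivot), on a bare 14 mm steel rod. Swings with the lever from about 310 mm down to about 130 mm above the bench.
- pawl (a joint): holding pawl angle, rad: 0 with its nose in the ratchet teeth, 0.30 thrown fully out. An over-centre spring holds it at either end: the tab must be pressed past about the middle (0.15), with about 4 N at the tab (more if the lever has been pushed against the pawl), and then snaps on to 0.30 and stays there.
- pawl_tab (a point): centre of the upper face of the pawl's steel thumb tab, a plate 30 mm along the press's x, 38 mm along its y, beside the back end of the head; 249 mm above the bench with the pawl in, about 18 mm lower when out. 62 mm behind the pawl's pivot pin. The head's side face is 27 mm away towards +y, its top 21 mm higher; other sides are free.
- bush (a joint): how far the bush has gone into the hub from 10 mm proud, m: it starts between 0 and 0.003 and reads 0.010 when its flange sits on the hub. It is a press fit and moves only under the ram, which goes down 14 mm per radian of the lever.
- bush_top (a point): centre of the upper face of the bush's flange (48 mm across, 4 mm thick), under the ram; 92 mm above the bench when 10 mm proud, 82 mm when home.
- spare_bush_a: spare brass flanged bush standing on its flange, 48 mm across, 26 mm high; origin at the centre of its underside. A bystander.
- spare_bush_b: a second spare brass flanged bush, like spare_bush_a. A bystander.
- spare_hub: spare steel hub, 76 mm across its foot, 30 mm high; origin at the centre of its underside. A bystander.
- ring_gauge: steel ring gauge lying flat, 66 mm outside, 32 mm bore, 22 mm high; origin at the centre of its underside. A bystander.
- plug_gauge: double-ended plug gauge lying on the bench, 135 mm long, 24 mm thick; origin on its underside near mid-length, x along it. A bystander.
- oil_bottle: oil bottle, 52 mm across, 120 mm high, standing; origin at the centre of its underside. A bystander.

How it is judged:
By the outcome, as a careful person would: the job done as asked, in the order asked, and still so for the second after the job is handed in, with the robot touching nothing.
It also fails if it takes over 45 s, if anything falls off the work surface, if the arm or the gripper's body presses on something with over 40 N, if the wrist force passes 120 N, or if a joint passes its speed limit or range.

## Working session

There is one attempt and no reset: what is moved stays moved. The work goes in short steps, each a Python script; the robot and the scene stay as the last script left them, time stands still between calls to the robot, and variables do not carry over. Pictures are saved under pics/ and viewed, at most 10 in all, crops included, and the job is handed in when it is done.

```bash
mkdir -p pics; python3 - <<'E'
from plant import *
import cv2,numpy as np
for n in("scene","top"):
    im=camera(n);cv2.imwrite(f"pics/{n}0.png",cv2.cvtColor(im,cv2.COLOR_RGB2BGR))
    c=calibration(n);print(n,np.round(c["intrinsics"],1).tolist(),np.round(c["pose"],3).tolist())
E
```

```text
scene [[383.9, 0.0, 279.4], [0.0, 383.9, 210.1], [0.0, 0.0, 1.0]] [[0.296, 0.768, -0.568, 1.061], [0.955, -0.234, 0.182, -0.024], [0.007, -0.596, -0.803, 0.874], [0.0, 0.0, 0.0, 1.0]]
top [[509.1, 0.0, 278.6], [0.0, 509.1, 210.7], [0.0, 0.0, 1.0]] [[-0.002, -0.983, 0.182, 0.425], [-1.0, 0.001, -0.007, 0.121], [0.007, -0.182, -0.983, 1.074], [0.0, 0.0, 0.0, 1.0]]
```

View pics/scene0.png

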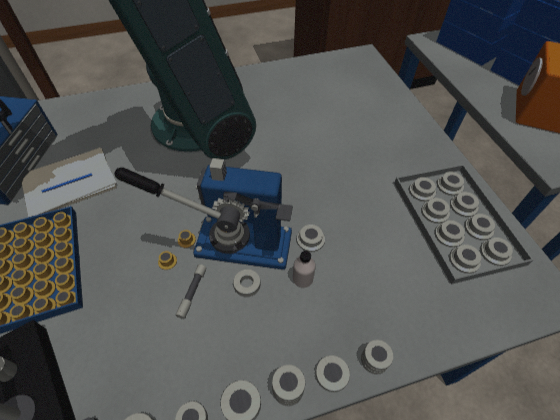

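View pics/top0.png

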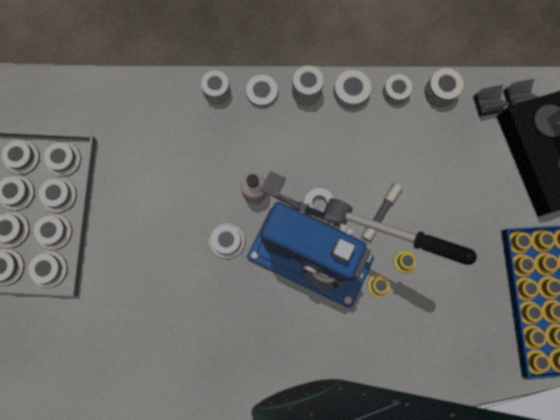

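The scene view shows the press at about (240,215), with the tab near (285,212) and the grip from (118,173) to (160,189). The top view shows the tab near (273,184) and the grip from (416,239) to (473,257). I'll zoom in on both.

```bash
python3 - <<'E'
import cv2,numpy as np
a=cv2.imread("pics/scene0.png")[150:270,105:325]; b=cv2.imread("pics/top0.png")[160:310,240:480]
a=cv2.resize(a,None,fx=2.5,fy=2.5,interpolation=2); b=cv2.resize(b,None,fx=2,fy=2,interpolation=2)
o=np.zeros((600,550,3),np.uint8); o[:300,:550]=a; o[300:,:480]=b
cv2.imwrite("pics/crop0.png",o)
E
```

```text
(no output)
```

View pics/crop0.png

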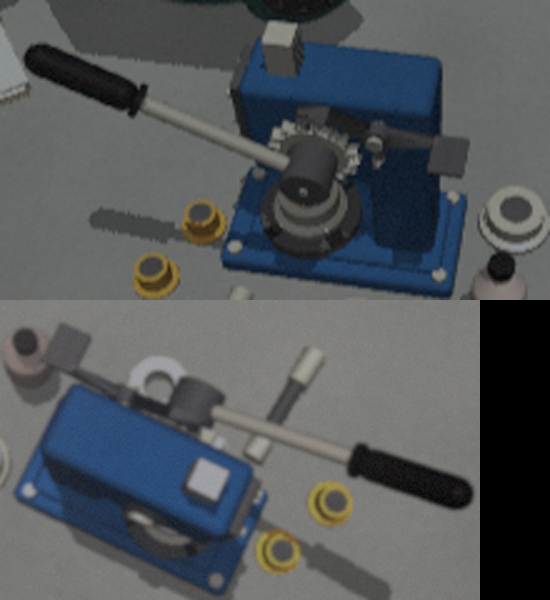

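```bash
cat >h.py <<'E'
from plant import *
import cv2,numpy as np
def ray(n,p):
    c=calibration(n);T=np.array(c["pose"]);d=T[:3,:3]@np.linalg.inv(c["intrinsics"])@[*p,1]
    return T[:3,3],d/np.linalg.norm(d)
def plane(n,p,z):
    o,d=ray(n,p);return o+d*(z-o[2])/d[2]
def tri(ps,pt):
    o1,d1=ray("scene",ps);o2,d2=ray("top",pt)
    s,t=np.linalg.lstsq(np.c_[d1,-d2],o2-o1,rcond=None)[0]
    a,b=o1+s*d1,o2+t*d2
    return (a+b)/2,np.linalg.norm(a-b)
E
python3 - <<'E'
from h import *
np.set_printoptions(precision=4,suppress=True)
ts,tt=(284.6,212.4),(274,184)
print("tab",tri(ts,tt),plane("scene",ts,.249),plane("top",tt,.249))
e=tri((119,173.2),(471,256));i=tri((160.2,189.2),(417.5,240))
print("end",e,"inner",i)
v=e[0]-i[0];print(v,np.linalg.norm(v),np.degrees(np.arctan2(v[1],v[0])),np.arctan2(v[2],np.hypot(*v[:2])))
# foot corner bolts, top view (z~.02) 
c=np.array([plane("top",(240+x/2,160+(y-300)/2),.02) for x,y in((28,490),(215,580))]);w=c[1]-c[0];print(c,np.degrees(np.arctan2(w[1],w[0])))
r=plane("top",(240+208/2,160+178/2),.31);print("ram",r)
for x,y,r in((68,348,0),):pass
E
```

```text
tab (array([0.6243, 0.1247, 0.2449]), np.float64(0.004258950773515683)) [0.6276 0.1258 0.249 ] [0.6227 0.1226 0.249 ]
end (array([ 0.4956, -0.1686,  0.3216]), np.float64(0.00151635525669846)) inner (array([ 0.5244, -0.1021,  0.2832]), np.float64(3.503899882106123e-05))
[-0.0288 -0.0665  0.0384] 0.08202929120200034 -113.3764679118731 0.4874270249821429
[[ 0.5268  0.1646  0.02  ]
 [ 0.4346 -0.0268  0.02  ]] -115.72778124222238
ram [0.5075 0.0171 0.31  ]
```

```bash
cat >>h.py <<'E'
a=np.radians(-114.5);u=np.array([np.cos(a),np.sin(a),0]);Z=np.array([0,0,1.])
piv=np.array([.581,.021,.21])
def R(el=0,s=1):
    z=np.sin(el)*u-np.cos(el)*Z; y=s*(np.cos(el)*u+np.sin(el)*Z)
    return np.c_[np.cross(y,z),y,z]
def onlever(el,off,r=.195):
    l=np.cos(el)*u+np.sin(el)*Z; n=np.sin(el)*u-np.cos(el)*Z
    return piv+r*l-off*n
tab=np.array([.628,.123,.249])
E
python3 - <<'E'
from h import *
np.set_printoptions(precision=1,suppress=True)
p=current_tcp_pos()
print("up",ctrl.inverse_kinematics([p[0],p[1],.42],current_eef_rot()))
for s in(1,-1):
    for z in(.40,.225):print(s,z,ctrl.inverse_kinematics([*tab[:2],z],R(0,s)))
    for el in(.5,.2,-.1,-.46):print(s,el,ctrl.inverse_kinematics(onlever(el,.013),R(el,s)),ctrl.inverse_kinematics(onlever(el,.013),R(el*.6,s)))
E
```

```text
up [-73.6  16.8  29.2 102.4  -0.   81.1]
1 0.4 [   3.8   31.2   50.2  108.9    0.  -151.7]
1 0.225 [   3.8   26.9   14.7   77.8    0.  -151.7]
1 0.5 [  -8.7   21.3   13.7   90.9  -27.5 -162.1] [ -13.9   17.9   12.3   87.6  -16.9 -169. ]
1 0.2 [ -19.4   16.     2.4   77.4  -11.4 -174.8] [ -21.8   15.3    2.    77.    -6.9 -177.3]
1 -0.1 [-29.5  15.4  -6.8  68.2   5.7 175. ] [-28.2  15.4  -6.7  68.1   3.4 176.3]
1 -0.46 [-38.6  20.4 -15.4  61.1  25.5 164.3] [-33.3  18.4 -15.2  58.9  15.6 170.9]
-1 0.4 [  3.8  31.2  50.2 108.9   0.   28.3]
-1 0.225 [ 3.8 26.9 14.7 77.8  0.  28.3]
-1 0.5 [ -8.7  21.3  13.7  90.9 -27.5  17.9] [-13.9  17.9  12.3  87.6 -16.9  11. ]
-1 0.2 [-19.4  16.    2.4  77.4 -11.4   5.2] [-21.8  15.3   2.   77.   -6.9   2.7]
-1 -0.1 [-29.5  15.4  -6.8  68.2   5.7  -5. ] [-28.2  15.4  -6.7  68.1   3.4  -3.7]
-1 -0.46 [-38.6  20.4 -15.4  61.1  25.5 -15.7] [-33.3  18.4 -15.2  58.9  15.6  -9.1]
```

```bash
python3 - <<'E'
from h import *
np.set_printoptions(precision=4,suppress=True)
p=current_tcp_pos()
ctrl.set_gripper(0)
ctrl.move_to([p[0],p[1],.42],current_eef_rot())
ctrl.move_to([*tab[:2],.40],R(0,-1))
print(ctrl.servo_line([*tab[:2],.285],stop_force=6),current_tcp_pos(),current_ft_force(),current_time_s(),current_opening())
for n in("scene","top"):cv2.imwrite(f"pics/{n}1.png",cv2.cvtColor(camera(n),cv2.COLOR_RGB2BGR))
a=cv2.imread("pics/scene1.png")[120:270,185:345];b=cv2.imread("pics/top1.png")[100:250,200:360]
cv2.imwrite("pics/crop1.png",cv2.resize(np.hstack([a,b]),None,fx=2.5,fy=2.5,interpolation=2))
E
```

```text
False [0.6283 0.1228 0.2859] [-0.5291  0.0871  0.1971] 5.1083 -6.134066692369926e-05
```

View pics/crop1.png

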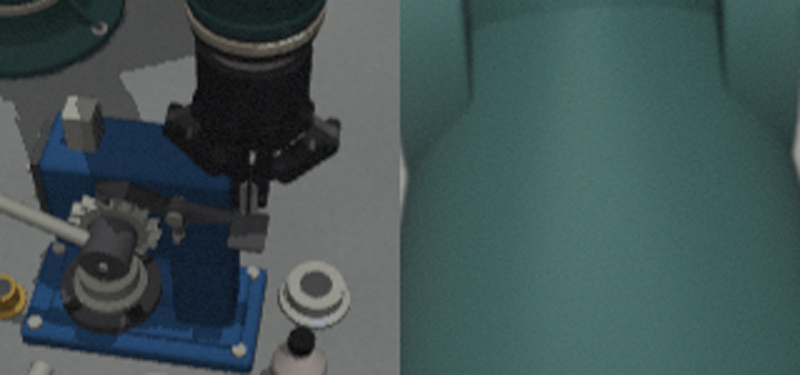

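The closed fingertip stands just above the tab, near (248,213) in the left crop, and clear of the head. Next I press the tab.

```bash
python3 - <<'E'
from h import *
np.set_printoptions(precision=4,suppress=True)
r=ctrl.servo_line([*tab[:2],.222],max_speed=.03,stop_force=14)
print(r,current_tcp_pos(),current_ft_force(),current_time_s())
ctrl.pause(.2);print(current_tcp_pos(),current_ft_force())
ctrl.servo_line([*tab[:2],.34])
p=onlever(.5,.10); ctrl.move_to([p[0],p[1],.46],R(.3,-1))
print(current_time_s())
for n in("scene","top"):cv2.imwrite(f"pics/{n}2.png",cv2.cvtColor(camera(n),cv2.COLOR_RGB2BGR))
a=cv2.imread("pics/scene2.png")[150:270,105:325];b=cv2.imread("pics/top2.png")[160:280,230:450]
cv2.imwrite("pics/crop2.png",cv2.resize(np.vstack([a,b]),None,fx=2.5,fy=2.5,interpolation=2))
E
```

```text
True [0.6279 0.1229 0.2315] [-1.6142 -0.8365  9.0416] 6.8083
[0.6279 0.1229 0.2315] [-3.0004  0.3699 10.5837]
8.9083
```

View pics/crop2.png

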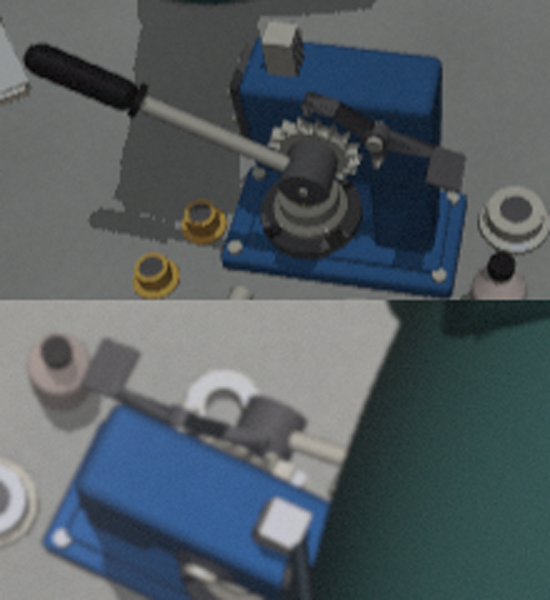

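The pawl is out: its nose is clear of the wheel and the tab sits lower, at about (445,168) in the crop. The lever hasn't moved. Now I push the lever.

```bash
python3 - <<'E'
from h import *
np.set_printoptions(precision=4,suppress=True)
ctrl.move_to(onlever(.5,.06),R(.5,-1))
f0=np.array(current_ft_force())
t=ctrl.servo_line(onlever(.5,.005),max_speed=.03,stop_force=2)
print("touch",t,current_tcp_pos(),np.array(current_ft_force())-f0)
p=np.array(current_tcp_pos())-piv
print("off",p@(-np.sin(.5)*u+np.cos(.5)*Z))
off=.011
for el in [*np.arange(.4,-.39,-.1),*np.arange(-.40,-.56,-.02)]:
    s=ctrl.servo_line(onlever(el,off),R(el,-1),max_speed=.08,stop_force=30)
    n=np.sin(el)*u-np.cos(el)*Z
    f=np.array(current_ft_force())-f0;q=np.array(current_tcp_pos())-piv
    e=np.arctan2(q[2],q@u)-off/.195
    print(round(el,2),s,"push",round(-f@n,1),f,"el~",round(e,3),round(current_time_s(),1))
    if s or -f@n>28:break
ctrl.pause(.3);print(np.array(current_ft_force())-f0)
for n in("scene",):cv2.imwrite(f"pics/{n}3.png",cv2.cvtColor(camera(n),cv2.COLOR_RGB2BGR))
cv2.imwrite("pics/crop3.png",cv2.resize(cv2.imread("pics/scene3.png")[80:280,85:325],None,fx=2.5,fy=2.5,interpolation=2))
E
```

```text
touch True [ 0.5118 -0.1304  0.3119] [ 0.562   0.4778 -0.885 ]
off 0.009594691776631836
0.4 False push 0.1 [-0.189   1.1383 -0.2631] el~ 0.4 11.4
0.3 False push -0.8 [-0.2353  0.091  -0.8086] el~ 0.301 11.8
0.2 False push -1.3 [ 0.1062 -0.8453 -1.1962] el~ 0.201 12.2
0.1 False push -0.4 [-0.2497 -0.4949 -0.3189] el~ 0.101 12.6
0.0 False push -0.2 [-1.0798 -0.6729 -0.2484] el~ 0.001 13.0
-0.1 False push -0.6 [ 0.2125 -0.7469 -0.6477] el~ -0.099 13.4
-0.2 False push -0.8 [-0.123  -0.4719 -0.9414] el~ -0.199 13.8
-0.3 False push 0.2 [-0.1642 -0.4252  0.0287] el~ -0.299 14.2
-0.4 False push 0.1 [ 0.2037 -1.9991 -0.6645] el~ -0.399 14.6
-0.42 False push 2.7 [ 0.4835 -0.4034  2.883 ] el~ -0.417 14.8
-0.44 False push 12.1 [-2.0835 -1.8192 12.2189] el~ -0.435 15.1
-0.46 False push 19.9 [-5.8651 -3.4724 19.447 ] el~ -0.453 15.3
-0.48 False push 29.7 [-10.403   -6.3308  28.2472] el~ -0.47 15.6
[-10.9721  -6.8947  28.374 ]
```

View pics/crop3.png

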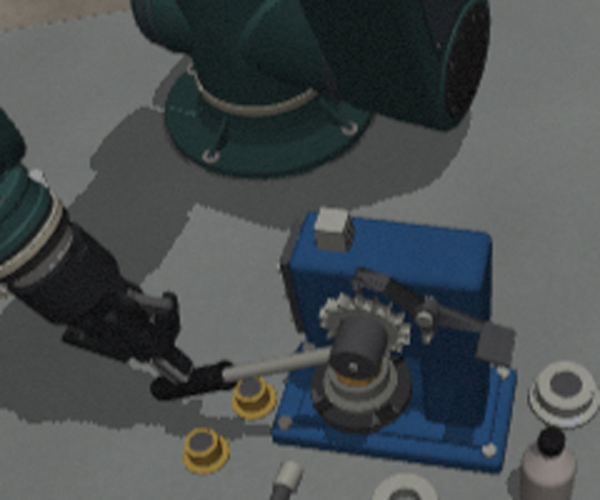

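```bash
python3 - <<'E'
from h import *
np.set_printoptions(precision=4,suppress=True)
nrm=np.cross(u,Z)
def vp(p):
    o,d=ray("scene",p);x=o+d*(((piv-o)@nrm)/(d@nrm));q=x-piv;return q@u,q[2]
def pr(X,n="scene"):
    c=calibration(n);x=np.array(c["intrinsics"])@(np.linalg.inv(c["pose"])@[*X,1])[:3];return x[:2]/x[2]
for nm,p in(("before outer",(119,173.2)),("before inner",(160.2,189.2)),("now outer",(147,235)),("now inner",(176.2,230)),("rod",(210,224))):
    a=np.array(vp(p));print(nm,a,np.arctan2(a[1],a[0]))
t=np.array(current_tcp_pos());print("tcp",t,pr(t),"grip@-.44",pr(onlever(-.44,0)),"force",current_ft_force(),current_time_s())
q=t-piv;print("tcp u,z,side",q@u,q[2],q@nrm)
E
python3 - <<'E'
import cv2
cv2.imwrite("pics/crop3b.png",cv2.resize(cv2.imread("pics/scene3.png")[190:265,130:255],None,fx=6,fy=6,interpolation=2))
E
```

```text
before outer [0.2078 0.1105] 0.4888359739996009
before inner [0.1352 0.0739] 0.500226461209507
now outer [ 0.2135 -0.1095] -0.4737434445238633
now inner [ 0.1339 -0.0723] -0.49514884639816753
rod [ 0.0489 -0.0319] -0.5771928210569832
tcp [ 0.5077 -0.1415  0.1318] [157.996 229.561] grip@-.44 [159.3694 230.5725] force [-10.6638  -6.0258  27.9112] 15.9167
tcp u,z,side 0.17828244750880465 -0.07823411810861083 -0.0006405150712878618
```

View pics/crop3b.png

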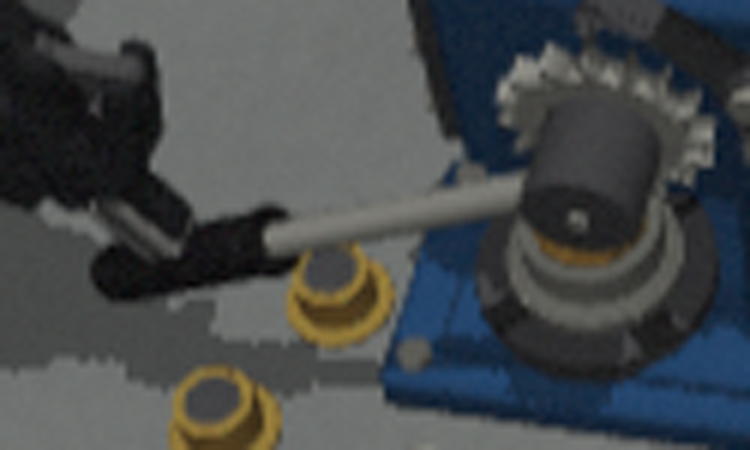

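The lever is at about −0.47 rad elevation and pushing against the stop at 30 N, far above the 8 N press-fit load. The fingertip is on the grip. I'll retreat and verify.

```bash
python3 - <<'E'
from h import *
el=-.48;n=np.sin(el)*u-np.cos(el)*Z
ctrl.servo_line(np.array(current_tcp_pos())-.10*n)
p=np.array(current_tcp_pos());ctrl.servo_line([p[0]-.03,p[1]-.12,p[2]+.12])
print(current_tcp_pos(),current_ft_force(),current_time_s())
for m in("scene","top"):cv2.imwrite(f"pics/{m}4.png",cv2.cvtColor(camera(m),cv2.COLOR_RGB2BGR))
a=cv2.resize(cv2.imread("pics/scene4.png")[170:290,130:330],None,fx=3,fy=3,interpolation=2)
b=cv2.resize(cv2.imread("pics/top4.png")[160:310,200:500],(600,240))
cv2.imwrite("pics/crop4.png",np.vstack([a,b]))
E
```

```text
[ 0.45838303 -0.30253274  0.33950622] [-0.98481176  0.06256344 -0.88078054] 18.0417
```

View pics/crop4.png

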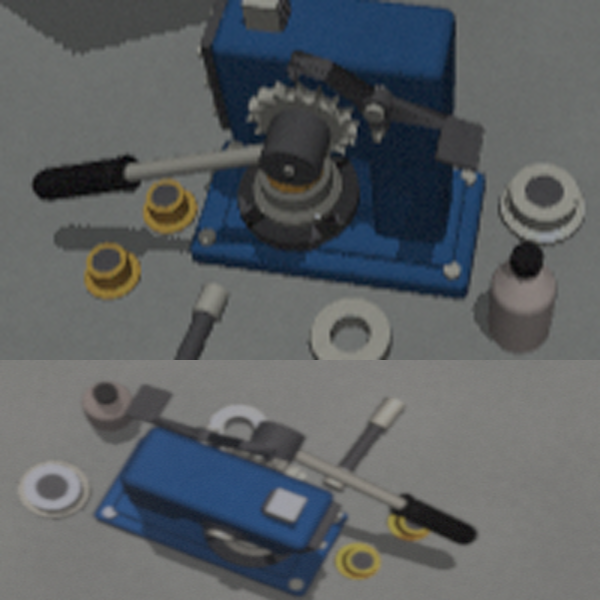

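The lever is down, the pawl is still out and the bystanders haven't moved. The grip now runs from (143,232) to (175,227), slightly higher than under load, so I'll measure it.

```bash
python3 - <<'E'
from h import *
np.set_printoptions(precision=4,suppress=True)
def ends(im,x0,x1,y0,y1):
    g=im[y0:y1,x0:x1].max(2);m=(g<38).astype(np.uint8)
    k,l,s,c=cv2.connectedComponentsWithStats(m);i=1+s[1:,4].argmax()
    y,x=np.where(l==i);P=np.c_[x,y]+[x0,y0];(cx,cy),(w,h),an=cv2.minAreaRect(P.astype(np.float32))
    return P.mean(0),P[P[:,0].argmin()],P[P[:,0].argmax()],len(P)
for k,bs,bt in((0,(112,165,160,200),(412,480,228,268)),(4,(135,180,218,242),(395,445,220,258))):
    a=ends(cv2.imread(f"pics/scene{k}.png"),*bs);b=ends(cv2.imread(f"pics/top{k}.png"),*bt)
    X,e=tri(a[0],b[0]);q=X-piv;print(k,a,b,X,e,"el",np.arctan2(q[2],q@u),np.hypot(q[2],q@u),"side",q@np.cross(u,Z),"asin",np.arcsin(q[2]/.195))
E
```

```text
0 (array([138.375 , 180.7243]), array([115, 171]), array([163, 184]), 584) (array([445.023 , 248.7069]), array([415, 241]), array([475, 255]), 870) [ 0.5084 -0.1376  0.3033] 3.934942532272206e-05 el 0.49108907237464067 0.19779793404604082 side 0.00024433549547360126 asin 0.4987782970422666
4 (array([157.2211, 229.3366]), array([141, 230]), array([175, 231]), 303) (array([408.5298, 253.404 ]), array([396, 254]), array([422, 257]), 151) [ 0.5167 -0.1329  0.1419] 0.01715871476256927 el -0.3875186898836288 0.18008082836806008 side -0.005269348224076326 asin -0.3564827345187517
```

```bash
python3 - <<'E'
from h import *
np.set_printoptions(precision=4,suppress=True)
im=cv2.imread("pics/top4.png")[240:280,390:450];g=im.max(2)
k,l,s,c=cv2.connectedComponentsWithStats((g<38).astype(np.uint8));i=1+s[1:,4].argmax();t=c[i]+[390,240];print(s[i],t)
X,e=tri((157.2,229.3),t);q=X-piv;print(X,e,np.arctan2(q[2],q@u),np.arcsin(q[2]/.195))
nrm=np.cross(u,Z)
for p in((138.4,180.7),(157.2,229.3)):
    o,d=ray("scene",p);x=o+d*(((piv-o)@nrm)/(d@nrm))-piv;print(np.arctan2(x[2],x@u),np.hypot(x[2],x@u))
E
```

```text
[  6   5  41  29 438] [417.8904 260.5251]
[ 0.5054 -0.1436  0.1305] 0.0004622468757228484 -0.4135197273284641 -0.419879603631272
0.493489927133207 0.19773945151699215
-0.41041779352412305 0.19681029024892638
```

The unloaded lever reads about 0.954 ± 0.02 rad, right at the edge of the 0.96 stop. One more push with force sampling will show whether it is really on the stop.

```bash
python3 - <<'E'
from h import *
np.set_printoptions(precision=4,suppress=True)
el=-.43;n=np.sin(el)*u-np.cos(el)*Z
ctrl.move_to(onlever(el,.08),R(el,-1))
ctrl.servo_line(onlever(el,.022),max_speed=.1)
for off in np.arange(.018,-.012,-.003):
    ctrl.servo_line(onlever(el,off),max_speed=.03); ctrl.pause(.15)
    f=np.array(current_ft_force());q=np.array(current_tcp_pos())-piv
    print(round(off,3),"actual",round(-q@n,4),"push",round(-f@n,1),round(current_time_s(),1))
    if -f@n>42:break
ctrl.pause(.5);f=np.array(current_ft_force());q=np.array(current_tcp_pos())-piv;print(-q@n,-f@n)
for off in np.arange(off+.004,.02,.004):
    ctrl.servo_line(onlever(el,off),max_speed=.05)
    f=np.array(current_ft_force());q=np.array(current_tcp_pos())-piv;print("back",round(-q@n,4),round(-f@n,1))
ctrl.servo_line(onlever(el,.1))
p=np.array(current_tcp_pos());ctrl.servo_line([p[0]-.03,p[1]-.12,p[2]+.12])
for m in("scene","top"):cv2.imwrite(f"pics/{m}5.png",cv2.cvtColor(camera(m),cv2.COLOR_RGB2BGR))
def cen(f,x0,x1,y0,y1):
    g=cv2.imread(f)[y0:y1,x0:x1].max(2);k,l,s,c=cv2.connectedComponentsWithStats((g<38).astype(np.uint8));return c[1+s[1:,4].argmax()]+[x0,y0]
a,b=cen("pics/scene5.png",135,180,218,242),cen("pics/top5.png",390,450,240,280)
X,e=tri(a,b);q=X-piv;print(a,b,e,"el",np.arctan2(q[2],q@u),current_time_s())
E
```

```text
0.018 actual 0.0182 push 0.3 20.1
0.015 actual 0.015 push 0.6 20.5
0.012 actual 0.0122 push 6.1 20.9
0.009 actual 0.0096 push 13.6 21.3
0.006 actual 0.007 push 19.2 21.7
0.003 actual 0.0044 push 27.1 22.1
0.0 actual 0.0018 push 34.2 22.5
-0.003 actual -0.0002 push 51.0 22.9
-0.00024170803444541273 51.73357576255513
back 0.0031 37.8
back 0.0066 28.4
back 0.0101 20.9
back 0.0136 10.6
back 0.017 0.3
[157.9139 229.9106] [417.5127 260.5704] 0.0014282707444836535 el -0.4261003144555621 26.75
```

```bash
python3 -c "
from plant import *
print(ctrl.sign_off(),current_time_s())"
```

```text
the job is handed in; nothing more can be done
the job is handed in; nothing more can be done
```

I pressed the pawl tab down and the pawl stayed out, then pushed the lever to its stop and handed the job in at about 27 s, arm clear; the loose things look unmoved, but that the bush is home rests on the lever's final angle (about 0.96 rad, roughly ±0.02) and its springing back from a 50 N push, because the camera can't show the flange seated.

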